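# Bottles back into their spill trays

### The arm

A 7-joint arm with a two-finger parallel gripper is mounted at the origin on the work surface. World frame = base frame: x ahead of the robot, y to its left, z up, the work surface at z = 0. Lengths are in mm, angles in rad, forces in N, time in s.
With the tool pointing down it reaches from about 400 to 875 mm from the base axis. Payload 4.4 kg.
Tool frame: the origin (TCP) lies midway between the tips of the shut fingers; the grasp point (between the pads) lies 19 mm behind it; z points along the fingers, y is the line along which they close (so a half turn about z gives the same grasp; the last joint's range is limited). The gripper opens to 85 mm and grips with 20 to 120 N. Pads are 22 mm wide; open, the fingers measure 114 mm over their backs; the gripper's body (76 mm by 85 mm) begins 54 mm behind the grasp point. The pads swing forward as they close: fully open they stand 13 mm farther back than shut.
Start: joints at [1.116, 0.628, 0.038, 1.517, -0.027, 0.996, -0.02], TCP at [246.429, -601.49, 231.313] pointing down, gripper open.
Joint ranges: [-3.06, 3.06], [-0.37, 2.12], [-1.25, 1.32], [0.18, 2.47], [-1.1, 4.24], [0.23, 1.98], [-2.94, 2.94]. Speed limits (rad/s): [2.57, 2.57, 3.14, 3.14, 3.14, 3.14, 3.14].

### API

Orientations are given as [roll, pitch, yaw] about the fixed x, y, z axes, in that order (R = Rz(yaw) Ry(pitch) Rx(roll)).
In Python, from cell import monitor, cams, ctrl gives the robot as it stands.
- The arm moves only by the tool drive_tool, never from a script. Its argument "motion" is a list of rows, each an object with "fingers": the opening, from 0 (shut) to 1 (fully open); "linear": the shift along the tool's x, y, z in m, a list of three; "twist": the turn about the tool's z in rad. In form: [{"fingers": fingers, "linear": [x, y, z], "twist": twist}, ...]. A call has 1 to 5 rows; each row shifts and turns the commanded pose from where the row before left it, along the tool's axes as they then stand; what a row does not reach is not made up. A row lasts 1/12 s, in which the tool goes at most 41.7 mm and 7.16 degrees, less where a joint would pass 70% of its speed; a pose out of reach is approached as far as the arm can. A call with a gripper value outside its range is refused whole. The fingers move at their own pace and stop on an object; the grip force is fixed at half the most. Time passes only in rows, so rows that do not move let the fingers close. It gives the time, the measured TCP pose, the force, the opening and the grip force at its end, in the units of the state.
- monitor.read_state(): the state, without advancing time (a new reading comes with each control period).
- cams.get_image(name): name is "scene" or "top" or "wrist"; returns a dict with "color" (480x640x3 uint8, blue, green, red), "K" (3x3 intrinsics, pixels), "k1" (the pictures are not rectified: a ray, as slopes to the right and down, at radius r is drawn at 1 + k1 r^2 times it, then the intrinsics apply), "R" (3x3) and "t" (3): a world point X has camera coordinates R X + t. Camera axes: x right, y down, z forward; pixel columns grow to the right and rows downward; lengths in mm; the calibration is good to about 2 mm. A picture is of the moment at which its call begins. There is no depth.
- ctrl.finish_job(): hands the job in; it is judged then, once.
The state is a dict: "clock": time; "qpos": joint angles; "qd": joint speeds; "tau": joint torques, N m; "eef_pos": TCP position; "tool_rot": TCP orientation; "force": force on the tool from outside, world axes, zero at the start; "torque": the same for the moment, N m; "width": finger opening in mm; "gripper_force": force on a finger pad.
Only numpy, scipy, OpenCV 4.12 (cv2) and the standard library are available. Lean on these libraries where they do the work, as an engineer would, in place of code of your own. Each camera call takes 0.05 s, during which the arm holds its last target. There are 200 camera calls.

### The job

Stand the jar and the three bottles each in the light grey spill tray that matches its shape and size, upright and flat on the tray's floor. Set them down gently without tipping or dropping any, and leave the glass flask and the beaker standing where they are.

Things in the scene. Friction and masses are not known exactly. Their poses are not given: they have to be found in the camera images.
- jar: the squat round white plastic jar with a wide blue cap, loose, about 200 g. Body 66 mm in diameter with straight sides up to 66 mm; cap 60 mm in diameter; 86 mm high in all. Origin: centre of its underside; z up along its axis.
- slim_bottle: the slim round white plastic bottle with a small blue cap, loose, about 120 g. Body 44 mm in diameter with straight sides up to 78 mm; cap 26 mm in diameter; 108 mm high in all. Origin: centre of its underside; z up along its axis.
- square_bottle: the square white plastic bottle with a blue cap, loose, about 200 g. Body 56 x 56 mm, straight sides (along its x and y axes) up to 76 mm; cap 36 mm in diameter; 100 mm high in all. Origin: centre of its underside; z up along its axis.
- flat_bottle: the flat oblong white plastic bottle with a small blue cap, loose, about 180 g. Body 36 mm along its x axis and 80 mm along its y axis, straight sides up to 78 mm; cap 28 mm in diameter; 102 mm high in all. Origin: centre of its underside; z up along its axis.
- jar_tray: the large round light grey spill tray, 88 mm outside and 82 mm inside diameter: the jar's. Fixed to the bench. Origin: centre of its underside, on the bench; z up. The floor's top is 3 mm above the origin, the rim 3 mm thick and its top 12 mm above the bench.
- slim_tray: the small round light grey spill tray, 66 mm outside and 60 mm inside diameter: the slim bottle's. Fixed to the bench. Origin: centre of its underside, on the bench; z up. The floor's top is 3 mm above the origin, the rim 3 mm thick and its top 12 mm above the bench.
- square_tray: the square light grey spill tray, 78 x 78 mm outside and 72 x 72 mm inside, sides along its x and y axes: the square bottle's. Fixed to the bench. Origin: centre of its underside, on the bench; z up. The floor's top is 3 mm above the origin, the rim 3 mm thick and its top 12 mm above the bench.
- flat_tray: the oblong light grey spill tray, 58 mm along its x axis and 102 mm along its y axis outside, 52 x 96 mm inside: the flat bottle's. Fixed to the bench. Origin: centre of its underside, on the bench; z up. The floor's top is 3 mm above the origin, the rim 3 mm thick and its top 12 mm above the bench.
- flask: conical green glass flask with a dark stopper, loose, a bystander: 66 mm in diameter at the foot, 28 mm at the neck, 98 mm high. Origin: centre of its underside; z up.
- beaker: amber glass beaker, open, loose, a bystander: 60 mm in diameter at the rim, 78 mm high. Origin: centre of its underside; z up.
Things that resemble listed ones, but are neither listed nor needed, are in the scene too. What is shaped like the flat_bottle but orange or yellow is not meant.

How it is judged:
By the outcome, as a careful person would: the job done as asked, in the order asked, and still so for the second after the job is handed in, with the robot touching nothing.
It also fails if it takes over 112 s, if anything falls off the work surface, if the arm or the gripper's body presses on something with over 40 N, if the wrist force passes 120 N, or if a joint passes its speed limit or range.

## Working session

There is one attempt and no reset: what is moved stays moved. The work goes in short steps, Python scripts to look and compute and a tool call to move; the robot and the scene stay as the last step left them, time stands still between calls to the robot, and variables do not carry over. Pictures are saved under pics/ and viewed, at most 14 in all, crops included, and the job is handed in when it is done.

Besides the shell and the picture viewer there is one more tool, called after "Emit:" in YAML: its name, and indented under it one key for each argument. drive_tool: Moves the arm, as the interface text tells. Its arguments: {"type":"object","properties":{"motion":{"type":"array"}},"required":["motion"]}

```bash
ls; mkdir -p pics
python3 - <<'E'
from cell import monitor,cams,ctrl
import cv2,pickle
d={}
for n in("scene","top","wrist"):
    d[n]=cams.get_image(n); cv2.imwrite(f"pics/{n}0.png",d[n]["color"]); print(n,d[n]["K"].tolist(),d[n]["k1"],d[n]["R"].tolist(),d[n]["t"].tolist())
pickle.dump(d,open("d0.pkl","wb"))
print(monitor.read_state())
E
```

```text
pics
scene [[552.9975698108674, 0.0, 311.7587847599859], [0.0, 552.9975698108674, 230.33819740728484], [0.0, 0.0, 1.0]] -0.025013385773183 [[-0.5378659293631657, 0.8429960726922616, 0.007606803252425326], [0.6286481187986734, 0.4070824897788305, -0.6626351856386417], [-0.5616954555283378, -0.3516268873975531, -0.7489036969450218]] [251.5567339013915, -247.54866371370792, 1654.3585392113496]
top [[493.98881871222073, 0.0, 315.4861436992036], [0.0, 493.98881871222073, 241.57846680653134], [0.0, 0.0, 1.0]] -0.011917793630749293 [[-0.013418058070492301, -0.9999084709066689, 0.001733645495485252], [-0.9916955541558589, 0.013086023408315047, -0.1279401573348295], [0.12790576056269234, -0.0034359569910217347, -0.9917803741829314]] [-2.8148125655436953, 453.0510886034079, 1221.8355383187532]
wrist [[386.5732257590893, 0.0, 320.8595898128394], [0.0, 386.5732257590893, 234.05327465864434], [0.0, 0.0, 1.0]] -0.041010630293729256 [[0.37906909594005045, -0.9253663358125649, -0.0019403731661024224], [-0.8775001241005612, -0.36012516969052083, 0.31670711131718654], [-0.29376887634107196, -0.11835120067073436, -0.9485213970138485]] [-648.2939459001606, -41.786705583138655, 380.87187373141904]
{'clock': 0.15, 'qpos': array([ 1.11618158,  0.62912519,  0.03847923,  1.51813706, -0.0270137 ,
        0.99630986, -0.02001196]), 'qd': array([ 0.0011689 , -0.00190527,  0.00134879, -0.00291817, -0.00065337,
        0.0020812 ,  0.00054515]), 'tau': array([ 1.85764999e-03, -5.63804805e+01,  1.22808583e+00, -1.93653417e+01,
        1.11982689e-02,  7.36449292e-03,  2.56005120e-05]), 'eef_pos': array([ 246.24619854, -601.03494719,  230.60679852]), 'tool_rot': array([-3.14013191e+00,  1.32657787e-05,  3.88770426e-01]), 'force': array([-0.92877147, -0.40485896,  0.21115774]), 'torque': array([-0.01543641,  0.07633937,  0.00878789]), 'gripper_force': 0.0, 'width': 85.54010025025467}
```

View pics/top0.png

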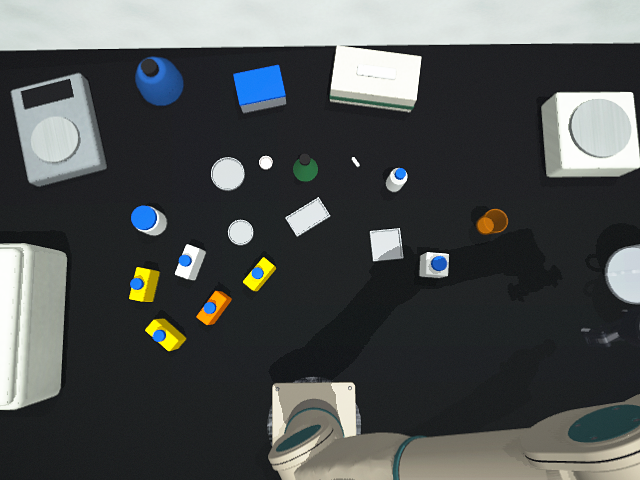

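View pics/scene0.png

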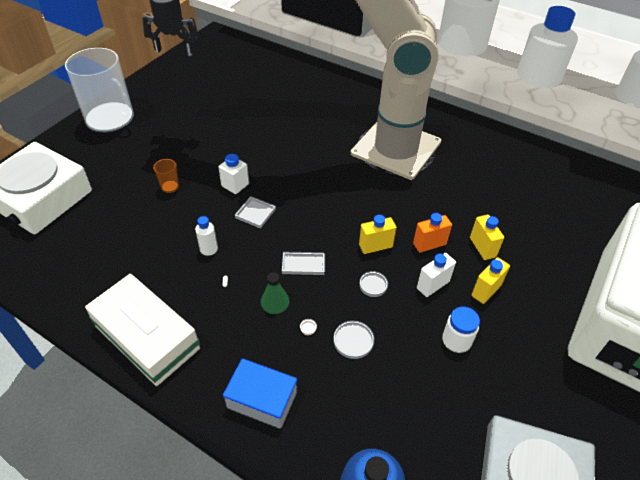

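The top view shows the jar (148,219), flat bottle (190,262), slim bottle (398,178) and square bottle (435,264). The trays are round large (228,174), round small (240,232), oblong (307,217) and square (386,245). The flask is at (305,168) and the beaker at (492,221). The scene view shows the same layout.

```bash
cat > h.py <<'E'
import numpy as np,cv2
def ray(c,px):
    px=np.asarray(px,float).reshape(-1,1,2)
    D=np.array([c["k1"],0,0,0,0])
    n=cv2.undistortPoints(px,c["K"],D).reshape(-1,2)
    R,t=np.array(c["R"]),np.array(c["t"])
    return -R.T@t,np.c_[n,np.ones(len(n))]@R
def plane(c,px,z):
    o,d=ray(c,px); s=(z-o[2])/d[:,2]; return (o+s[:,None]*d)[:,:2]
def proj(c,X):
    R,t=np.array(c["R"]),np.array(c["t"])
    return cv2.projectPoints(np.asarray(X,float).reshape(-1,1,3),cv2.Rodrigues(R)[0],t,c["K"],np.array([c["k1"],0,0,0,0]))[0].reshape(-1,2)
def blue(im):
    h=cv2.cvtColor(im,cv2.COLOR_BGR2HSV); return cv2.inRange(h,(100,120,60),(130,255,255))
def white(im):
    h=cv2.cvtColor(im,cv2.COLOR_BGR2HSV); return cv2.inRange(h,(0,0,90),(179,60,255))
def blob(m,p,r=30):
    "contour of the mask blob nearest to p"
    cs=[c for c in cv2.findContours(m,cv2.RETR_EXTERNAL,cv2.CHAIN_APPROX_NONE)[0] if cv2.contourArea(c)>20]
    return min(cs,key=lambda c:-cv2.pointPolygonTest(c,tuple(map(float,p)),True))
def rect(P):
    (c,s,a)=cv2.minAreaRect(np.float32(P)); return np.round(c,1),np.round(s,1),a
E
python3 - <<'E'
import pickle;from h import *
d=pickle.load(open("d0.pkl","rb"))
P={"top":{"jar_tray":(228,174),"slim_tray":(240,232),"square_tray":(386,245),"flat_tray":(307,217)},
 "scene":{"jar_tray":(354,339),"slim_tray":(373,284),"square_tray":(255,212),"flat_tray":(304,263)}}
C={"top":{"jar":(145,218,86),"slim":(400,174,108),"square":(439,264,100),"flat":(186,260,102)},
 "scene":{"jar":(464,320,86),"slim":(203,222,108),"square":(232,160,100),"flat":(440,259,102)}}
for v in("top","scene"):
    c=d[v];im=c["color"]
    for k,p in P[v].items():
        w=plane(c,blob(white(im),p).reshape(-1,2),12); print(v,k,rect(w))
    for k,p in C[v].items():
        b=blob(blue(im),p[:2]).reshape(-1,2); w=plane(c,b,p[2]); wb=blob(white(im),np.array(p[:2])+0).reshape(-1,2)
        print(v,k,"cap",rect(w),"px",cv2.boundingRect(b))
im=d["top"]["color"];sc=d["scene"]["color"]
f=lambda a,x,y,w:cv2.resize(a[y:y+w,x:x+w],(300,300),interpolation=cv2.INTER_CUBIC)
cv2.imwrite("pics/crops.png",np.vstack([np.hstack([f(im,165,235,50),f(im,412,240,50)]),np.hstack([f(sc,410,245,60),f(sc,205,145,60)])]))
E
```

```text
top jar_tray (array([637.9, 218.8]), array([88.9, 86.4]), 0.31873348355293274)
top slim_tray (array([484. , 183.9]), array([64.6, 65.1]), 89.24451446533203)
top square_tray (array([ 446.1, -190. ]), array([79.8, 79.4]), 4.721282482147217)
top flat_tray (array([521.3,  11. ]), array([ 60.3, 103.1]), 31.36207389831543)
top jar cap (array([511.5, 409.2]), array([60., 61.]), 1.6185822486877441) px (131, 205, 26, 25)
top slim cap (array([ 606., -215.]), array([24.2, 27.6]), 88.0211181640625) px (395, 168, 11, 12)
top square cap (array([ 388.7, -300.4]), array([36. , 33.4]), 89.21870422363281) px (431, 256, 16, 15)
top flat cap (array([403.6, 302.8]), array([29.1, 24.8]), 45.185359954833984) px (178, 255, 14, 12)
scene jar_tray (array([642.6, 218.9]), array([92.1, 88.3]), 32.719444274902344)
scene slim_tray (array([486.4, 184.1]), array([72.8, 66.9]), 32.79536437988281)
scene square_tray (array([ 449.1, -190.5]), array([88.2, 84.7]), 4.892146587371826)
scene flat_tray (array([524.9,  11.2]), array([ 68. , 103.3]), 32.866920471191406)
scene jar cap (array([515.2, 408.8]), array([62.7, 66.7]), 67.45508575439453) px (450, 306, 31, 28)
scene slim cap (array([ 613. , -214.2]), array([42.5, 25.9]), 40.37690353393555) px (197, 215, 12, 14)
scene square cap (array([ 395.4, -300.7]), array([53., 37.]), 37.623348236083984) px (224, 153, 15, 14)
scene flat cap (array([408.9, 303.6]), array([39.5, 26.9]), 24.210235595703125) px (434, 253, 13, 14)
```

View pics/crops.png

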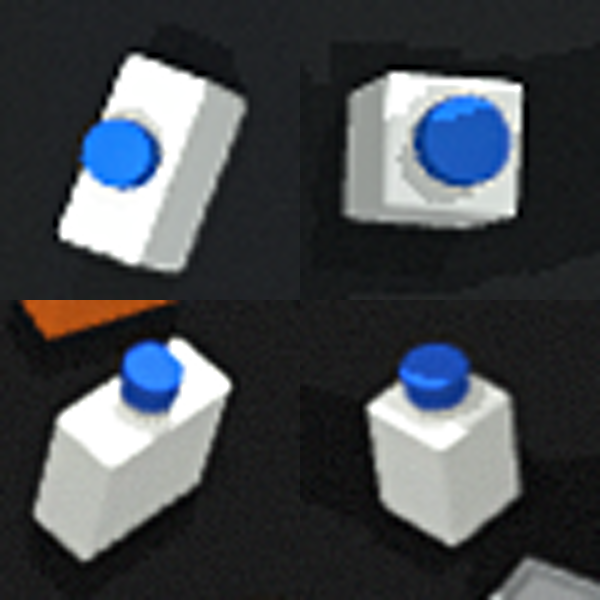

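The crops show the flat and square bottles' top faces clearly. In the top view, the flat bottle's corners are near crop (133,53), (205,82), (140,265) and (60,235). The square bottle's are near (388,72), (523,85), (517,218) and (383,210).

Run:
```python
import pickle;from h import *
c=pickle.load(open("d0.pkl","rb"))["top"]
f=np.array([(133,53),(205,82),(140,265),(60,235)])/6+[165,235]-.4
s=np.array([(88,72),(223,85),(217,218),(83,210)])/6+[412,240]-.4
for n,p,z in(("flat",f,78),("sq",s,76)):
    w=plane(c,p,z); print(n,w.round(1).tolist(),w.mean(0).round(1)); e=np.roll(w,-1,0)-w; print(np.hypot(*e.T).round(1),np.degrees(np.arctan2(e[:,1],e[:,0])).round(1))
im=c["color"];h=cv2.cvtColor(im,cv2.COLOR_BGR2HSV);m=cv2.inRange(h,(5,150,80),(35,255,255))
for q in cv2.findContours(m,0,2)[0]:
    if cv2.contourArea(q)>150: print("orange/yellow corners z78",plane(c,cv2.boxPoints(cv2.minAreaRect(q)),78).round().tolist())
print("flask",plane(c,[(305,160)],98),"stubs",plane(c,[(266,162),(355,161)],10))
```

```text
flat [[446.3, 304.4], [434.0, 275.0], [360.4, 299.9], [372.8, 332.4]] [403.4 302.9]
[31.8 77.8 34.8 78.6] [-112.6  161.3   69.   -20.8]
sq [[418.8, -277.8], [412.8, -332.4], [358.9, -327.4], [362.9, -273.5]] [ 388.4 -302.8]
[54.9 54.  54.1 56.1] [-96.3 174.7  85.8  -4.5]
orange/yellow corners z78 [[240.0, 404.0], [280.0, 369.0], [220.0, 300.0], [181.0, 334.0]]
orange/yellow corners z78 [[270.0, 281.0], [339.0, 230.0], [311.0, 193.0], [242.0, 244.0]]
orange/yellow corners z78 [[315.0, 443.0], [394.0, 426.0], [380.0, 368.0], [300.0, 385.0]]
orange/yellow corners z78 [[352.0, 171.0], [414.0, 120.0], [385.0, 86.0], [324.0, 137.0]]
orange/yellow corners z78 [[516.0, -399.0], [527.0, -477.0], [468.0, -482.0], [457.0, -405.0]]
flask [[645.47867429  14.32861564]] stubs [[ 667.88340427  118.23030438]
 [ 667.56421362 -115.60858453]]
```

Emit:
drive_tool:
  motion:
    - {"fingers": 1, "linear": [0, 0, 0], "twist": -0.118}
    - {"fingers": 1, "linear": [0, 0, 0], "twist": -0.118}
    - {"fingers": 1, "linear": [0, 0, 0], "twist": -0.118}
    - {"fingers": 1, "linear": [0, 0, 0], "twist": -0.118}
    - {"fingers": 1, "linear": [0, 0, 0], "twist": -0.118}

```text
clock: 0.57
eef_pos: [246.3, -601.3, 231.0]
tool_rot: [-3.141, -0.0, 0.985]
force: [0.1, -0.1, -0.1]
width: 85.3
gripper_force: 0.0
```

Emit:
drive_tool:
  motion:
    - {"fingers": 1, "linear": [0, 0, 0], "twist": -0.118}
    - {"fingers": 1, "linear": [0, 0, 0], "twist": -0.118}
    - {"fingers": 1, "linear": [0, 0, 0], "twist": -0.118}
    - {"fingers": 1, "linear": [0, 0, 0], "twist": -0.118}
    - {"fingers": 1, "linear": [0, 0, 0], "twist": -0.118}

```text
clock: 0.98
eef_pos: [246.2, -601.3, 230.9]
tool_rot: [-3.141, -0.001, 1.575]
force: [-0.8, 0.5, -0.6]
width: 85.4
gripper_force: 0.0
```

Emit:
drive_tool:
  motion:
    - {"fingers": 1, "linear": [0.025, 0.03, 0], "twist": 0}
    - {"fingers": 1, "linear": [0.025, 0.03, 0], "twist": 0}
    - {"fingers": 1, "linear": [0.025, 0.03, 0], "twist": 0}
    - {"fingers": 1, "linear": [0.025, 0.03, 0], "twist": 0}
    - {"fingers": 1, "linear": [0.025, 0.03, 0], "twist": 0}

```text
clock: 1.4
eef_pos: [397.6, -475.4, 231.0]
tool_rot: [-3.141, -0.0, 1.568]
force: [0.5, -1.3, 1.0]
width: 85.6
gripper_force: 0.0
```

Emit:
drive_tool:
  motion:
    - {"fingers": 1, "linear": [0.036, 0.008, 0], "twist": 0}
    - {"fingers": 1, "linear": [0.036, 0.008, 0], "twist": 0}
    - {"fingers": 1, "linear": [0.036, 0.008, 0], "twist": 0}
    - {"fingers": 1, "linear": [0.036, 0.008, 0], "twist": 0}
    - {"fingers": 1, "linear": [0.036, 0.008, 0], "twist": 0}

```text
clock: 1.82
eef_pos: [437.0, -295.1, 231.2]
tool_rot: [-3.141, -0.0, 1.569]
force: [0.7, -0.5, 0.4]
width: 85.6
gripper_force: 0.0
```

Emit:
drive_tool:
  motion:
    - {"fingers": 1, "linear": [0.036, 0.008, 0], "twist": 0}
    - {"fingers": 1, "linear": [0.036, 0.008, 0], "twist": 0}
    - {"fingers": 1, "linear": [0.036, 0.008, 0], "twist": 0}
    - {"fingers": 1, "linear": [0.036, 0.008, 0], "twist": 0}
    - {"fingers": 1, "linear": [0.036, 0.008, 0], "twist": 0}

```text
clock: 2.23
eef_pos: [477.3, -115.3, 231.3]
tool_rot: [-3.142, 0.0, 1.569]
force: [0.9, 0.3, -0.6]
width: 85.3
gripper_force: 0.0
```

Emit:
drive_tool:
  motion:
    - {"fingers": 1, "linear": [0.036, 0.005, 0], "twist": 0}
    - {"fingers": 1, "linear": [0.036, 0.005, 0], "twist": 0}
    - {"fingers": 1, "linear": [0.036, 0.005, 0], "twist": 0}
    - {"fingers": 1, "linear": [0.036, 0.005, 0], "twist": 0}
    - {"fingers": 1, "linear": [0.036, 0.005, 0], "twist": 0}

```text
clock: 2.65
eef_pos: [502.6, 64.6, 231.3]
tool_rot: [-3.141, 0.0, 1.569]
force: [0.1, 0.9, -0.5]
width: 85.8
gripper_force: 0.0
```

Emit:
drive_tool:
  motion:
    - {"fingers": 1, "linear": [0.036, 0.002, 0], "twist": 0}
    - {"fingers": 1, "linear": [0.036, 0.002, 0], "twist": 0}
    - {"fingers": 1, "linear": [0.036, 0.002, 0], "twist": 0}
    - {"fingers": 1, "linear": [0.036, 0.002, 0], "twist": 0}
    - {"fingers": 1, "linear": [0.036, 0.002, 0], "twist": 0}

```text
clock: 3.07
eef_pos: [512.9, 244.5, 231.1]
tool_rot: [-3.141, 0.0, 1.569]
force: [1.4, -0.2, 0.9]
width: 85.5
gripper_force: 0.0
```

```bash
cat > look.py <<'E'
import sys,pickle;from cell import monitor,cams;from h import *
n=sys.argv[1]
for v in sys.argv[2:]:
    d=cams.get_image(v);pickle.dump(d,open(f"{v}_{n}.pkl","wb"));cv2.imwrite(f"pics/{v}_{n}.png",d["color"])
s=monitor.read_state();print(s["clock"],s["eef_pos"].round(1),s["tool_rot"].round(3),s["qpos"].round(2))
E
python3 look.py 1 wrist
```

```text
3.1167 [512.  255.  231.7] [ 3.14  -0.009  1.578] [-0.27  0.53 -0.35  1.74  0.22  0.91 -0.71]
```

View pics/wrist_1.png

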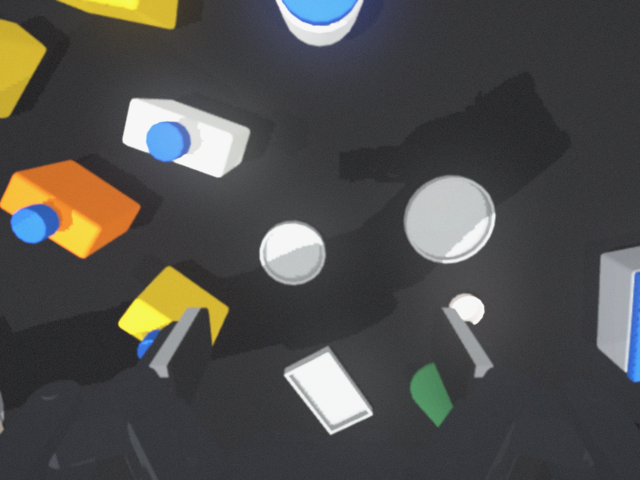

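The wrist view shows the jar at the top edge (320,20), the flat bottle (190,140), slim tray (292,252), jar tray (449,219), flat tray (328,390) and the flask's green side (430,395). I'll cross-check these against the top-view estimates.

```bash
python3 look.py 2 wrist
python3 - <<'E'
import pickle;from h import *
c=pickle.load(open("wrist_2.pkl","rb"));im=c["color"];w=white(im)
for k,p in {"jar_tray":(638,219),"slim_tray":(484,184),"flat_tray":(521,11)}.items():
    q=proj(c,[[*p,8]])[0]; print(k,q.round(),rect(plane(c,blob(w,q).reshape(-1,2),12)))
for k,p,z in(("flat",(403.5,303),102),("jar",(512,409),86)):
    q=proj(c,[[*p,z]])[0]; b=blob(blue(im),q).reshape(-1,2);print(k,q.round(),cv2.boundingRect(b),rect(plane(c,b,z)))
q=proj(c,[[403.5,303,60]])[0]; b=cv2.approxPolyDP(cv2.convexHull(blob(w,q)),4,True).reshape(-1,2);print(b.tolist(),plane(c,b,78).round(1).tolist(),plane(c,b,0).round(1).tolist())
E
```

```text
3.1667 [511.8 251.3 231.5] [ 3.141 -0.006  1.578] [-0.27  0.53 -0.35  1.74  0.22  0.91 -0.71]
jar_tray [447. 233.] (array([637.6, 219.4]), array([88.6, 92.7]), 51.20278549194336)
slim_tray [294. 264.] (array([482.6, 185.1]), array([67.2, 70. ]), 0.4018057882785797)
flat_tray [328. 401.] (array([520.7,  13.2]), array([ 64.8, 112.3]), 31.052188873291016)
flat [168. 158.] (150, 137, 43, 40) (array([406.1, 303.5]), array([30.1, 27. ]), 7.616168022155762)
jar [323.  -5.] (279, 0, 88, 44) (array([511.6, 392.6]), array([58. , 26.6]), 0.4152405261993408)
[[135, 114], [174, 111], [248, 139], [252, 147], [243, 175], [220, 192], [129, 159], [125, 153]] [[372.7, 332.3], [402.3, 334.3], [456.3, 314.1], [459.1, 308.2], [451.1, 286.9], [432.4, 273.5], [363.6, 299.0], [361.1, 303.6]] [[336.4, 331.5], [373.8, 334.0], [442.0, 308.5], [445.5, 301.0], [435.5, 274.2], [411.7, 257.2], [325.0, 289.5], [321.8, 295.3]]
```

Emit:
drive_tool:
  motion:
    - {"fingers": 1, "linear": [0.038, 0, 0], "twist": 0}
    - {"fingers": 1, "linear": [0.04, 0, 0], "twist": 0}
    - {"fingers": 1, "linear": [0.04, 0, 0], "twist": 0}
    - {"fingers": 1, "linear": [0.03, 0, 0.01], "twist": 0}
    - {"fingers": 1, "linear": [0.017, 0, 0.02], "twist": 0}

```text
clock: 3.58
eef_pos: [513.2, 414.0, 203.2]
tool_rot: [3.138, -0.007, 1.573]
force: [0.3, 0.7, 1.0]
width: 85.3
gripper_force: 0.0
```

Emit:
drive_tool:
  motion:
    - {"fingers": 1, "linear": [0, 0, 0.025], "twist": 0}
    - {"fingers": 1, "linear": [0, 0, 0.03], "twist": 0}
    - {"fingers": 1, "linear": [0, 0, 0.03], "twist": 0}
    - {"fingers": 1, "linear": [0, 0, 0.03], "twist": 0}
    - {"fingers": 1, "linear": [0, 0, 0.01], "twist": 0}

```text
clock: 4.0
eef_pos: [511.3, 405.1, 71.5]
tool_rot: [-3.136, 0.006, 1.569]
force: [-0.3, -1.2, -0.6]
width: 85.3
gripper_force: 0.0
```

```bash
python3 look.py 3 wrist top
```

```text
4.1 [512.3 406.3  74. ] [-3.138  0.004  1.569] [-0.55  0.84 -0.28  1.62  0.31  0.74 -0.98]
```

View pics/wrist_3.png

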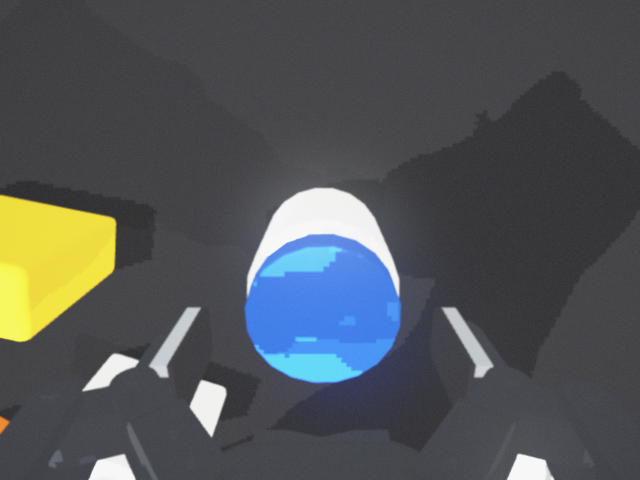

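The jar's cap (323,309) sits centred between the fingers, so I'll descend and grip.

Emit:
drive_tool:
  motion:
    - {"fingers": 1, "linear": [0, 0, 0.012], "twist": 0}
    - {"fingers": 1, "linear": [0, 0, 0.016], "twist": 0}
    - {"fingers": 1, "linear": [0, 0, 0.014], "twist": 0}
    - {"fingers": 1, "linear": [0, 0, 0.006], "twist": 0}
    - {"fingers": 1, "linear": [0, 0, 0], "twist": 0}

```text
clock: 4.52
eef_pos: [513.0, 407.4, 27.4]
tool_rot: [-3.14, 0.001, 1.569]
force: [-1.0, 0.5, 0.7]
width: 84.8
gripper_force: 0.0
```

Emit:
drive_tool:
  motion:
    - {"fingers": 0.72, "linear": [0, 0, 0], "twist": 0}
    - {"fingers": 0.7, "linear": [0, 0, 0], "twist": 0}
    - {"fingers": 0.6, "linear": [0, 0, 0], "twist": 0}
    - {"fingers": 0.5, "linear": [0, 0, 0], "twist": 0}
    - {"fingers": 0.5, "linear": [0, 0, 0], "twist": 0}

```text
clock: 4.93
eef_pos: [514.1, 408.9, 29.7]
tool_rot: [3.14, -0.002, 1.569]
force: [-1.8, 0.2, 5.6]
width: 64.0
gripper_force: 67.2
```

Emit:
drive_tool:
  motion:
    - {"fingers": 0.4, "linear": [0, 0, 0], "twist": 0}
    - {"fingers": 0.4, "linear": [0, 0, 0], "twist": 0}
    - {"fingers": 0.4, "linear": [0, 0, 0], "twist": 0}

```text
clock: 5.18
eef_pos: [514.1, 408.9, 29.7]
tool_rot: [3.14, -0.002, 1.569]
force: [-0.6, 0.3, 7.1]
width: 64.2
gripper_force: 67.2
```

Emit:
drive_tool:
  motion:
    - {"fingers": 0.4, "linear": [0, 0, -0.008], "twist": 0}
    - {"fingers": 0.4, "linear": [0, 0, -0.015], "twist": 0}
    - {"fingers": 0.4, "linear": [0, 0, -0.02], "twist": 0}
    - {"fingers": 0.4, "linear": [-0.01, 0.006, -0.012], "twist": 0}
    - {"fingers": 0.4, "linear": [-0.02, 0.013, -0.005], "twist": 0}

```text
clock: 5.6
eef_pos: [531.0, 382.1, 90.9]
tool_rot: [3.141, -0.005, 1.575]
force: [1.6, -0.0, -2.5]
width: 64.2
gripper_force: 66.9
```

Emit:
drive_tool:
  motion:
    - {"fingers": 0.4, "linear": [-0.025, 0.016, 0], "twist": 0}
    - {"fingers": 0.4, "linear": [-0.025, 0.016, 0], "twist": 0}
    - {"fingers": 0.4, "linear": [-0.025, 0.016, 0], "twist": 0}
    - {"fingers": 0.4, "linear": [-0.025, 0.016, 0], "twist": 0}
    - {"fingers": 0.4, "linear": [-0.02, 0.014, 0], "twist": 0}

```text
clock: 6.02
eef_pos: [611.7, 253.1, 88.3]
tool_rot: [3.141, 0.003, 1.566]
force: [0.4, -0.4, -3.3]
width: 63.9
gripper_force: 66.8
```

Emit:
drive_tool:
  motion:
    - {"fingers": 0.4, "linear": [-0.018, 0.012, 0], "twist": 0}
    - {"fingers": 0.4, "linear": [-0.013, 0.009, 0], "twist": 0}
    - {"fingers": 0.4, "linear": [-0.007, 0.005, 0], "twist": 0}
    - {"fingers": 0.4, "linear": [-0.002, 0.001, 0], "twist": 0}
    - {"fingers": 0.4, "linear": [0, 0, 0], "twist": 0}

```text
clock: 6.43
eef_pos: [636.8, 217.7, 88.2]
tool_rot: [-3.141, -0.0, 1.568]
force: [0.1, 1.0, -2.7]
width: 64.3
gripper_force: 66.8
```

```bash
python3 look.py 4 wrist
```

```text
6.4833 [636.2 219.1  88.3] [-3.141e+00 -1.000e-03  1.570e+00] [-0.19  0.84 -0.32  1.56  0.33  0.8  -0.64]
```

View pics/wrist_4.png

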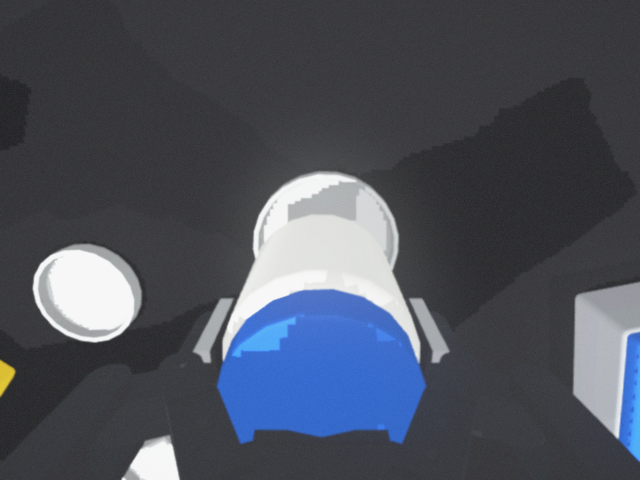

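The jar hangs upright over its tray (centre near (325,240)), so I'll lower it.

Emit:
drive_tool:
  motion:
    - {"fingers": 0.4, "linear": [0, 0.0015, 0.01], "twist": 0}
    - {"fingers": 0.4, "linear": [0, 0, 0.015], "twist": 0}
    - {"fingers": 0.4, "linear": [0, 0, 0.013], "twist": 0}
    - {"fingers": 0.4, "linear": [0, 0, 0.006], "twist": 0}
    - {"fingers": 0.4, "linear": [0, 0, 0.003], "twist": 0}

```text
clock: 6.9
eef_pos: [636.9, 218.2, 39.3]
tool_rot: [-3.138, 0.001, 1.57]
force: [0.5, 0.4, -1.7]
width: 64.3
gripper_force: 66.8
```

Emit:
drive_tool:
  motion:
    - {"fingers": 0.4, "linear": [0, 0, 0.002], "twist": 0}
    - {"fingers": 0.4, "linear": [0, 0, 0.002], "twist": 0}
    - {"fingers": 0.4, "linear": [0, 0, 0.002], "twist": 0}
    - {"fingers": 0.4, "linear": [0, 0, 0.001], "twist": 0}
    - {"fingers": 0.4, "linear": [0, 0, 0.0], "twist": 0}

```text
clock: 7.32
eef_pos: [638.7, 217.7, 34.5]
tool_rot: [3.141, -0.0, 1.569]
force: [-0.4, -0.5, -2.4]
width: 64.3
gripper_force: 66.8
```

Not yet in contact; a little further down.

Emit:
drive_tool:
  motion:
    - {"fingers": 0.4, "linear": [0, 0, 0.001], "twist": 0}
    - {"fingers": 0.4, "linear": [0, 0, 0.001], "twist": 0}
    - {"fingers": 0.4, "linear": [0, 0, 0.001], "twist": 0}
    - {"fingers": 0.4, "linear": [0, 0, 0], "twist": 0}
    - {"fingers": 0.4, "linear": [0, 0, 0], "twist": 0}

```text
clock: 7.73
eef_pos: [638.9, 217.7, 32.7]
tool_rot: [3.141, 0.0, 1.569]
force: [-2.3, -2.0, 5.7]
width: 64.2
gripper_force: 67.7
```

Emit:
drive_tool:
  motion:
    - {"fingers": 0.76, "linear": [0, 0, 0], "twist": 0}
    - {"fingers": 0.8, "linear": [0, 0, 0], "twist": 0}
    - {"fingers": 0.9, "linear": [0, 0, 0], "twist": 0}
    - {"fingers": 1, "linear": [0, 0, 0], "twist": 0}
    - {"fingers": 1, "linear": [0, 0, 0], "twist": 0}

```text
clock: 8.15
eef_pos: [638.7, 217.8, 31.2]
tool_rot: [3.141, -0.0, 1.569]
force: [-0.0, -0.2, -0.2]
width: 85.8
gripper_force: 0.0
```

Emit:
drive_tool:
  motion:
    - {"fingers": 1, "linear": [0, 0, 0], "twist": 0}
    - {"fingers": 1, "linear": [0, 0, -0.015], "twist": 0}
    - {"fingers": 1, "linear": [0, 0, -0.03], "twist": 0}
    - {"fingers": 1, "linear": [0, 0, -0.035], "twist": 0}
    - {"fingers": 1, "linear": [0, 0, -0.035], "twist": 0}

```text
clock: 8.57
eef_pos: [638.1, 217.7, 148.1]
tool_rot: [-3.141, 0.0, 1.569]
force: [0.4, -0.7, 0.2]
width: 85.6
gripper_force: 0.0
```

Emit:
drive_tool:
  motion:
    - {"fingers": 1, "linear": [0, 0, -0.035], "twist": 0}
    - {"fingers": 1, "linear": [-0.02, 0, -0.03], "twist": 0}
    - {"fingers": 1, "linear": [-0.035, 0, 0], "twist": 0}
    - {"fingers": 1, "linear": [-0.035, 0, 0], "twist": 0}
    - {"fingers": 1, "linear": [-0.035, 0, 0], "twist": 0}

```text
clock: 8.98
eef_pos: [638.6, 91.8, 213.6]
tool_rot: [3.139, -0.0, 1.57]
force: [-0.2, -0.4, 0.5]
width: 85.0
gripper_force: 0.0
```

Emit:
drive_tool:
  motion:
    - {"fingers": 1, "linear": [-0.036, -0.004, 0], "twist": 0}
    - {"fingers": 1, "linear": [-0.036, -0.004, 0], "twist": 0}
    - {"fingers": 1, "linear": [-0.036, -0.004, 0], "twist": 0}
    - {"fingers": 1, "linear": [-0.036, -0.004, 0], "twist": 0}
    - {"fingers": 1, "linear": [-0.036, -0.004, 0], "twist": 0}

```text
clock: 9.4
eef_pos: [617.7, -88.9, 212.7]
tool_rot: [3.14, 0.0, 1.569]
force: [0.8, 0.1, -0.7]
width: 85.7
gripper_force: 0.0
```

Emit:
drive_tool:
  motion:
    - {"fingers": 1, "linear": [-0.036, -0.004, 0], "twist": 0}
    - {"fingers": 1, "linear": [-0.036, -0.004, 0], "twist": 0}
    - {"fingers": 1, "linear": [-0.028, -0.003, 0.01], "twist": 0}
    - {"fingers": 1, "linear": [-0.017, -0.001, 0.02], "twist": 0}
    - {"fingers": 1, "linear": [-0.01, 0, 0.02], "twist": 0}

```text
clock: 9.82
eef_pos: [605.5, -218.9, 162.7]
tool_rot: [3.139, 0.003, 1.564]
force: [0.1, -1.2, -0.4]
width: 85.1
gripper_force: 0.0
```

Emit:
drive_tool:
  motion:
    - {"fingers": 1, "linear": [0, 0, 0.02], "twist": 0}
    - {"fingers": 1, "linear": [0, 0, 0.015], "twist": 0}
    - {"fingers": 1, "linear": [0, 0, 0.005], "twist": 0}
    - {"fingers": 1, "linear": [0, 0, 0], "twist": 0}

```text
clock: 10.15
eef_pos: [605.0, -213.9, 120.8]
tool_rot: [-3.14, -0.001, 1.569]
force: [0.0, 0.2, 0.5]
width: 85.7
gripper_force: 0.0
```

```bash
python3 look.py 5 wrist top
python3 - <<'E'
import pickle;from h import *
c=pickle.load(open("wrist_5.pkl","rb"))
q=proj(c,[[606,-215,108]])[0];b=blob(blue(c["color"]),q).reshape(-1,2);print(q,cv2.boundingRect(b),rect(plane(c,b,108)))
c=pickle.load(open("top_5.pkl","rb"))
q=proj(c,[[638,218,86]])[0];b=blob(blue(c["color"]),q).reshape(-1,2);print("jar",q,rect(plane(c,b,89)))
E
```

```text
10.25 [ 606.5 -214.   122.6] [3.14  0.    1.569] [ 0.5   0.76 -0.35  1.63  0.33  0.81  0.01]
[324.41854095 299.38498188] (301, 264, 57, 65) (array([ 608.1, -213.8]), array([32.1, 25.4]), 89.96185302734375)
jar [222.54565521 165.42749897] (array([637.7, 219.4]), array([61.2, 57.6]), 44.26619338989258)
```

View pics/wrist_5.png

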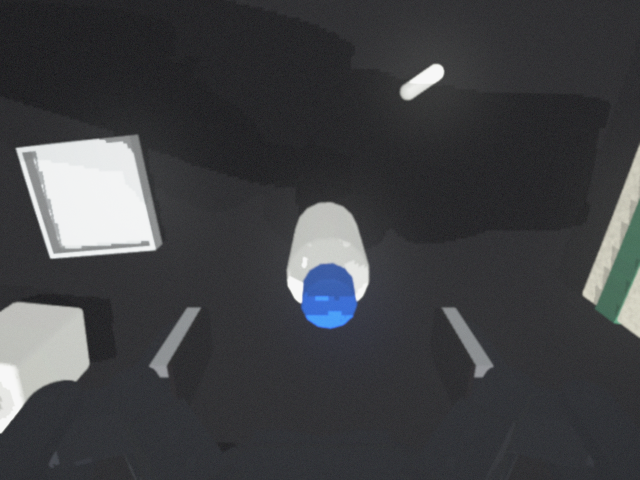

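The slim bottle's cap is at (329,296), centred between the fingers. The top view confirms the jar is in its tray.

Emit:
drive_tool:
  motion:
    - {"fingers": 1, "linear": [0, 0.0015, 0.015], "twist": 0}
    - {"fingers": 1, "linear": [0, 0, 0.025], "twist": 0}
    - {"fingers": 1, "linear": [0, 0, 0.022], "twist": 0}
    - {"fingers": 1, "linear": [0, 0, 0.015], "twist": 0}
    - {"fingers": 1, "linear": [0, 0, 0.005], "twist": 0}

```text
clock: 10.67
eef_pos: [606.7, -213.9, 38.4]
tool_rot: [-3.14, -0.0, 1.569]
force: [-0.7, 0.6, -0.1]
width: 85.4
gripper_force: 0.0
```

Emit:
drive_tool:
  motion:
    - {"fingers": 0.8, "linear": [0, 0, 0], "twist": 0}
    - {"fingers": 0.7, "linear": [0, 0, 0], "twist": 0}
    - {"fingers": 0.6, "linear": [0, 0, 0], "twist": 0}
    - {"fingers": 0.55, "linear": [0, 0, 0], "twist": 0}
    - {"fingers": 0.5, "linear": [0, 0, 0], "twist": 0}

```text
clock: 11.08
eef_pos: [608.3, -214.5, 40.9]
tool_rot: [3.139, 0.001, 1.569]
force: [-0.2, -0.0, 4.3]
width: 43.1
gripper_force: 25.3
```

Emit:
drive_tool:
  motion:
    - {"fingers": 0.4, "linear": [0, 0, 0], "twist": 0}
    - {"fingers": 0.3, "linear": [0, 0, 0], "twist": 0}
    - {"fingers": 0.2, "linear": [0, 0, 0], "twist": 0}
    - {"fingers": 0.2, "linear": [0, 0, 0], "twist": 0}
    - {"fingers": 0.2, "linear": [0, 0, 0], "twist": 0}

```text
clock: 11.5
eef_pos: [608.3, -214.5, 41.0]
tool_rot: [3.139, 0.001, 1.569]
force: [-1.1, 0.7, 6.0]
width: 42.2
gripper_force: 60.0
```

Emit:
drive_tool:
  motion:
    - {"fingers": 0.2, "linear": [0, 0, -0.01], "twist": 0}
    - {"fingers": 0.2, "linear": [0, 0, -0.02], "twist": 0}
    - {"fingers": 0.2, "linear": [0, 0, -0.02], "twist": 0}
    - {"fingers": 0.2, "linear": [0, 0, -0.01], "twist": 0}
    - {"fingers": 0.2, "linear": [0.015, -0.012, 0], "twist": 0}

```text
clock: 11.92
eef_pos: [599.1, -203.3, 102.6]
tool_rot: [3.133, 0.004, 1.565]
force: [1.1, -0.7, -0.5]
width: 42.7
gripper_force: 61.0
```

Emit:
drive_tool:
  motion:
    - {"fingers": 0.2, "linear": [0.03, -0.012, 0], "twist": 0}
    - {"fingers": 0.2, "linear": [0.035, -0.012, 0], "twist": 0}
    - {"fingers": 0.2, "linear": [0.035, -0.012, 0], "twist": 0}
    - {"fingers": 0.2, "linear": [0.035, -0.012, 0], "twist": 0}
    - {"fingers": 0.2, "linear": [0.035, -0.012, 0], "twist": 0}

```text
clock: 12.33
eef_pos: [534.8, -27.8, 99.7]
tool_rot: [3.141, -0.0, 1.568]
force: [0.2, 1.4, -0.8]
width: 42.5
gripper_force: 61.0
```

Emit:
drive_tool:
  motion:
    - {"fingers": 0.2, "linear": [0.036, -0.01, 0], "twist": 0}
    - {"fingers": 0.2, "linear": [0.036, -0.01, 0], "twist": 0}
    - {"fingers": 0.2, "linear": [0.036, -0.01, 0], "twist": 0}
    - {"fingers": 0.2, "linear": [0.036, -0.01, 0], "twist": 0}
    - {"fingers": 0.2, "linear": [0.028, -0.006, 0], "twist": 0}

```text
clock: 12.75
eef_pos: [488.5, 146.4, 99.8]
tool_rot: [-3.142, -0.001, 1.571]
force: [-0.1, 0.5, -1.1]
width: 42.6
gripper_force: 61.0
```

Emit:
drive_tool:
  motion:
    - {"fingers": 0.2, "linear": [0.021, -0.004, 0], "twist": 0}
    - {"fingers": 0.2, "linear": [0.013, -0.002, 0], "twist": 0}
    - {"fingers": 0.2, "linear": [0.006, 0, 0], "twist": 0}
    - {"fingers": 0.2, "linear": [0.001, 0, 0], "twist": 0}
    - {"fingers": 0.2, "linear": [0, 0, 0], "twist": 0}

```text
clock: 13.17
eef_pos: [484.3, 183.4, 99.4]
tool_rot: [3.141, 0.001, 1.568]
force: [0.5, -0.1, -0.9]
width: 42.6
gripper_force: 61.0
```

```bash
python3 look.py 6 wrist
```

```text
13.2167 [484.3 182.6  99.3] [-3.142e+00  1.000e-03  1.567e+00] [-0.25  0.65 -0.24  2.    0.29  0.53 -0.7 ]
```

View pics/wrist_6.png

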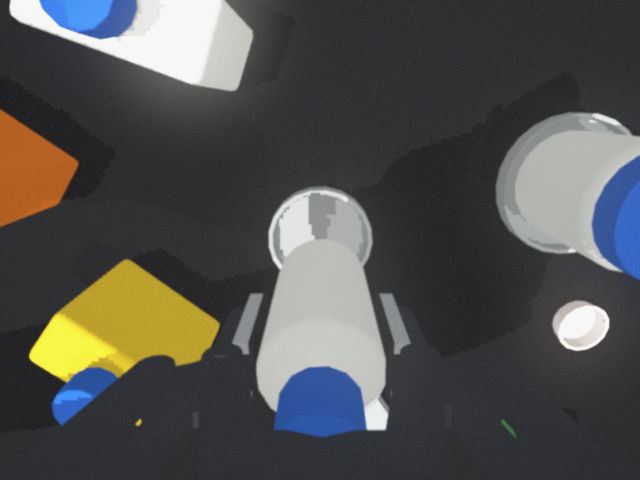

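The slim bottle is upright over its tray (320,240).

Emit:
drive_tool:
  motion:
    - {"fingers": 0.2, "linear": [0.001, 0, 0.01], "twist": 0}
    - {"fingers": 0.2, "linear": [0, 0, 0.015], "twist": 0}
    - {"fingers": 0.2, "linear": [0, 0, 0.013], "twist": 0}
    - {"fingers": 0.2, "linear": [0, 0, 0.007], "twist": 0}
    - {"fingers": 0.2, "linear": [0, 0, 0.003], "twist": 0}

```text
clock: 13.63
eef_pos: [483.4, 183.6, 49.8]
tool_rot: [-3.139, 0.002, 1.567]
force: [0.3, 0.1, -0.7]
width: 42.6
gripper_force: 61.0
```

Emit:
drive_tool:
  motion:
    - {"fingers": 0.2, "linear": [0, 0, 0.002], "twist": 0}
    - {"fingers": 0.2, "linear": [0, 0, 0.002], "twist": 0}
    - {"fingers": 0.2, "linear": [0, 0, 0.001], "twist": 0}
    - {"fingers": 0.2, "linear": [0, 0, 0.001], "twist": 0}
    - {"fingers": 0.2, "linear": [0, 0, 0.001], "twist": 0}

```text
clock: 14.05
eef_pos: [484.3, 185.2, 44.7]
tool_rot: [3.141, -0.0, 1.569]
force: [-0.2, -0.1, -1.2]
width: 42.8
gripper_force: 61.0
```

Emit:
drive_tool:
  motion:
    - {"fingers": 0.2, "linear": [0, 0, 0.001], "twist": 0}
    - {"fingers": 0.2, "linear": [0, 0, 0], "twist": 0}
    - {"fingers": 0.2, "linear": [0, 0, 0.0], "twist": 0}

```text
clock: 14.3
eef_pos: [484.3, 185.2, 44.0]
tool_rot: [3.141, -0.0, 1.569]
force: [-0.5, -1.2, 5.8]
width: 42.6
gripper_force: 61.4
```

Emit:
drive_tool:
  motion:
    - {"fingers": 0.53, "linear": [0, 0, 0], "twist": 0}
    - {"fingers": 0.6, "linear": [0, 0, 0], "twist": 0}
    - {"fingers": 0.8, "linear": [0, 0, 0], "twist": 0}
    - {"fingers": 1, "linear": [0, 0, 0], "twist": 0}
    - {"fingers": 1, "linear": [0, 0, 0], "twist": 0}

```text
clock: 14.72
eef_pos: [484.0, 185.0, 43.2]
tool_rot: [-3.142, 0.0, 1.569]
force: [-1.4, -0.3, 0.4]
width: 84.6
gripper_force: 0.0
```

Emit:
drive_tool:
  motion:
    - {"fingers": 1, "linear": [0, 0, 0], "twist": 0}
    - {"fingers": 1, "linear": [0, 0, -0.015], "twist": 0}
    - {"fingers": 1, "linear": [0, 0, -0.03], "twist": 0}
    - {"fingers": 1, "linear": [0, 0, -0.035], "twist": 0}
    - {"fingers": 1, "linear": [0, 0, -0.035], "twist": 0}

```text
clock: 15.13
eef_pos: [483.2, 184.8, 159.1]
tool_rot: [-3.14, 0.001, 1.569]
force: [0.6, 0.9, 0.4]
width: 85.4
gripper_force: 0.0
```

Emit:
drive_tool:
  motion:
    - {"fingers": 1, "linear": [0, 0, -0.03], "twist": 0}
    - {"fingers": 1, "linear": [-0.02, -0.003, -0.02], "twist": 0}
    - {"fingers": 1, "linear": [-0.036, -0.006, 0], "twist": 0}
    - {"fingers": 1, "linear": [-0.036, -0.006, 0], "twist": 0}
    - {"fingers": 1, "linear": [-0.036, -0.006, 0], "twist": 0}

```text
clock: 15.55
eef_pos: [462.5, 55.9, 208.9]
tool_rot: [3.14, 0.0, 1.57]
force: [0.6, -0.5, -0.0]
width: 85.4
gripper_force: 0.0
```

Emit:
drive_tool:
  motion:
    - {"fingers": 1, "linear": [-0.036, -0.007, 0], "twist": 0}
    - {"fingers": 1, "linear": [-0.036, -0.007, 0], "twist": 0}
    - {"fingers": 1, "linear": [-0.036, -0.007, 0], "twist": 0}
    - {"fingers": 1, "linear": [-0.036, -0.007, 0], "twist": 0}
    - {"fingers": 1, "linear": [-0.036, -0.007, 0], "twist": 0}

```text
clock: 15.97
eef_pos: [426.7, -124.5, 208.5]
tool_rot: [3.141, 0.0, 1.569]
force: [0.4, 0.1, 0.1]
width: 85.4
gripper_force: 0.0
```

Emit:
drive_tool:
  motion:
    - {"fingers": 1, "linear": [-0.036, -0.008, 0], "twist": 0}
    - {"fingers": 1, "linear": [-0.036, -0.008, 0], "twist": 0}
    - {"fingers": 1, "linear": [-0.036, -0.008, 0], "twist": 0}
    - {"fingers": 1, "linear": [-0.03, -0.008, 0], "twist": 0}
    - {"fingers": 1, "linear": [-0.02, -0.005, 0], "twist": 0}

```text
clock: 16.38
eef_pos: [388.4, -284.4, 208.2]
tool_rot: [-3.141, 0.001, 1.565]
force: [0.5, -0.1, 0.1]
width: 85.5
gripper_force: 0.0
```

Emit:
drive_tool:
  motion:
    - {"fingers": 1, "linear": [-0.015, -0.003, 0.01], "twist": 0.04}
    - {"fingers": 1, "linear": [-0.005, 0, 0.02], "twist": 0.045}
    - {"fingers": 1, "linear": [0, 0, 0.02], "twist": 0}
    - {"fingers": 1, "linear": [0, 0, 0.01], "twist": 0}
    - {"fingers": 1, "linear": [0, 0, 0], "twist": 0}

```text
clock: 16.8
eef_pos: [385.6, -299.0, 145.9]
tool_rot: [-3.137, -0.003, 1.484]
force: [-0.2, -1.6, -0.0]
width: 85.2
gripper_force: 0.0
```

```bash
python3 look.py 7 wrist top
python3 - <<'E'
import pickle;from h import *
c=pickle.load(open("wrist_7.pkl","rb"));im=c["color"]
q=proj(c,[[388.5,-301,100]])[0];b=blob(blue(im),q).reshape(-1,2);print(q,cv2.boundingRect(b),rect(plane(c,b,100)))
q=proj(c,[[446,-190,8]])[0];print("tray",q,rect(plane(c,blob(white(im),q).reshape(-1,2),12)))
c=pickle.load(open("top_7.pkl","rb"))
for k,p in(("jar",(638,218,89)),("slim",(484,184,111))):
    q=proj(c,[p])[0];b=blob(blue(c["color"]),q).reshape(-1,2);print(k,rect(plane(c,b,p[2])))
E
```

```text
16.9 [ 387.2 -299.9  148.1] [-3.141e+00 -1.000e-03  1.485e+00] [ 0.77  0.54 -0.24  2.03  0.21  0.59  0.3 ]
[328.30638828 270.99168043] (298, 237, 63, 39) (array([ 389.9, -292.4]), array([20.9, 33.1]), 83.31295013427734)
tray [398.67963078  56.74037391] (array([ 439.5, -206.3]), array([100.3, 100.8]), 85.54295349121094)
jar (array([637.7, 219.4]), array([61.2, 57.6]), 44.26619338989258)
slim (array([483.4, 182.1]), array([26.6, 23.8]), 0.357994019985199)
```

View pics/wrist_7.png

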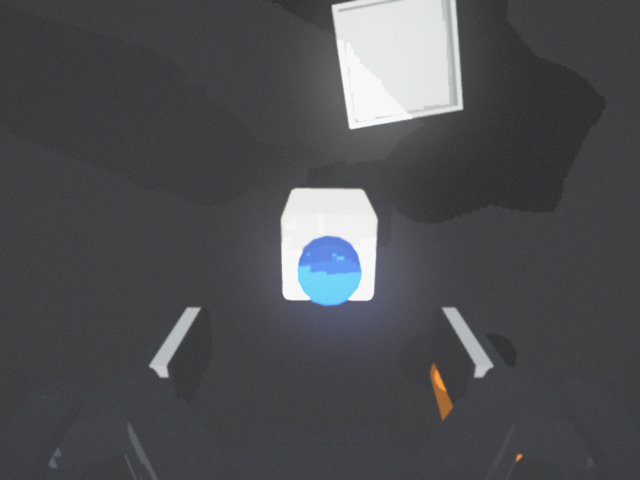

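The square bottle's sides line up with the gripper and its cap is at (330,270). I'll descend and grip.

Emit:
drive_tool:
  motion:
    - {"fingers": 1, "linear": [-0.001, 0.002, 0.02], "twist": 0}
    - {"fingers": 1, "linear": [0, 0, 0.03], "twist": 0}
    - {"fingers": 1, "linear": [0, 0, 0.03], "twist": 0}
    - {"fingers": 1, "linear": [0, 0, 0.02], "twist": 0}
    - {"fingers": 1, "linear": [0, 0, 0.01], "twist": 0}

```text
clock: 17.32
eef_pos: [388.8, -301.2, 37.1]
tool_rot: [-3.141, -0.001, 1.485]
force: [-0.5, 0.1, 0.6]
width: 85.3
gripper_force: 0.0
```

Emit:
drive_tool:
  motion:
    - {"fingers": 1, "linear": [0, 0, 0.004], "twist": 0}
    - {"fingers": 0.8, "linear": [0, 0, 0], "twist": 0}
    - {"fingers": 0.7, "linear": [0, 0, 0], "twist": 0}
    - {"fingers": 0.65, "linear": [0, 0, 0], "twist": 0}
    - {"fingers": 0.6, "linear": [0, 0, 0], "twist": 0}

```text
clock: 17.73
eef_pos: [389.7, -302.5, 35.9]
tool_rot: [3.139, 0.001, 1.484]
force: [-0.3, -0.2, 6.6]
width: 55.0
gripper_force: 63.8
```

Emit:
drive_tool:
  motion:
    - {"fingers": 0.5, "linear": [0, 0, 0], "twist": 0}
    - {"fingers": 0.4, "linear": [0, 0, 0], "twist": 0}
    - {"fingers": 0.35, "linear": [0, 0, 0], "twist": 0}
    - {"fingers": 0.35, "linear": [0, 0, 0], "twist": 0}
    - {"fingers": 0.35, "linear": [0, 0, 0], "twist": 0}

```text
clock: 18.15
eef_pos: [389.7, -302.5, 35.9]
tool_rot: [3.139, 0.001, 1.484]
force: [-0.0, 0.2, 6.8]
width: 55.7
gripper_force: 63.9
```

Emit:
drive_tool:
  motion:
    - {"fingers": 0.35, "linear": [0, 0, -0.01], "twist": 0}
    - {"fingers": 0.35, "linear": [0, 0, -0.02], "twist": 0}
    - {"fingers": 0.35, "linear": [0, 0, -0.02], "twist": 0}
    - {"fingers": 0.35, "linear": [0, 0, -0.005], "twist": -0.08}
    - {"fingers": 0.35, "linear": [0, 0, 0], "twist": -0.089}

```text
clock: 18.57
eef_pos: [389.8, -302.9, 92.0]
tool_rot: [3.139, 0.003, 1.656]
force: [0.3, -0.1, -3.0]
width: 55.3
gripper_force: 64.3
```

Emit:
drive_tool:
  motion:
    - {"fingers": 0.35, "linear": [0.015, 0.01, 0], "twist": 0}
    - {"fingers": 0.35, "linear": [0.025, 0.015, 0], "twist": 0}
    - {"fingers": 0.35, "linear": [0.028, 0.017, 0], "twist": 0}
    - {"fingers": 0.35, "linear": [0.022, 0.014, 0], "twist": 0}
    - {"fingers": 0.35, "linear": [0.012, 0.007, 0], "twist": 0}

```text
clock: 18.98
eef_pos: [445.3, -191.7, 90.4]
tool_rot: [3.139, -0.001, 1.657]
force: [-0.2, 0.7, -3.0]
width: 55.3
gripper_force: 64.3
```

Emit:
drive_tool:
  motion:
    - {"fingers": 0.35, "linear": [0.005, 0.003, 0], "twist": 0}
    - {"fingers": 0.35, "linear": [0, 0, 0], "twist": 0}
    - {"fingers": 0.35, "linear": [0, 0, 0], "twist": 0}

```text
clock: 19.23
eef_pos: [445.2, -190.9, 89.7]
tool_rot: [-3.141, 0.001, 1.652]
force: [0.0, -0.4, -2.1]
width: 55.6
gripper_force: 64.3
```

```bash
python3 look.py 8 wrist
```

```text
19.2833 [ 444.9 -191.4   89.6] [-3.141e+00  1.000e-03  1.651e+00] [ 0.48  0.63 -0.2   2.09  0.28  0.44  0.15]
```

View pics/wrist_8.png

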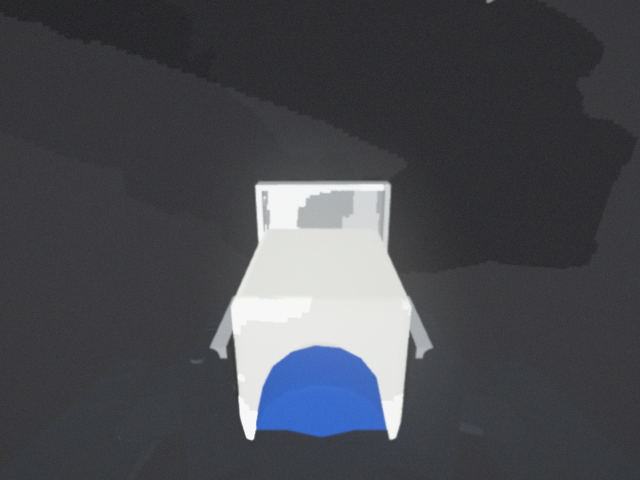

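The square bottle is square with its tray, whose far edge lies at row 185, so I'll lower it.

Emit:
drive_tool:
  motion:
    - {"fingers": 0.35, "linear": [0.001, 0.001, 0.01], "twist": 0}
    - {"fingers": 0.35, "linear": [0, 0, 0.014], "twist": 0}
    - {"fingers": 0.35, "linear": [0, 0, 0.011], "twist": 0}
    - {"fingers": 0.35, "linear": [0, 0, 0.006], "twist": 0}
    - {"fingers": 0.35, "linear": [0, 0, 0.003], "twist": 0}

```text
clock: 19.7
eef_pos: [445.6, -189.5, 44.0]
tool_rot: [-3.139, -0.001, 1.651]
force: [0.1, -0.6, -2.1]
width: 56.0
gripper_force: 64.2
```

Emit:
drive_tool:
  motion:
    - {"fingers": 0.35, "linear": [0, 0, 0.002], "twist": 0}
    - {"fingers": 0.35, "linear": [0, 0, 0.002], "twist": 0}
    - {"fingers": 0.35, "linear": [0, 0, 0.001], "twist": 0}
    - {"fingers": 0.35, "linear": [0, 0, 0.001], "twist": 0}
    - {"fingers": 0.35, "linear": [0, 0, 0.001], "twist": 0}

```text
clock: 20.12
eef_pos: [446.9, -189.0, 38.8]
tool_rot: [3.141, 0.0, 1.653]
force: [-3.3, 1.7, 19.3]
width: 54.9
gripper_force: 66.4
```

Emit:
drive_tool:
  motion:
    - {"fingers": 0.35, "linear": [0, 0, 0], "twist": 0}
    - {"fingers": 0.35, "linear": [0, 0, 0], "twist": 0}

```text
clock: 20.28
eef_pos: [447.0, -188.9, 38.9]
tool_rot: [3.141, 0.001, 1.653]
force: [-0.7, -0.0, 3.7]
width: 55.2
gripper_force: 64.5
```

Emit:
drive_tool:
  motion:
    - {"fingers": 0.67, "linear": [0, 0, 0], "twist": 0}
    - {"fingers": 0.72, "linear": [0, 0, 0], "twist": 0}
    - {"fingers": 0.85, "linear": [0, 0, 0], "twist": 0}
    - {"fingers": 1, "linear": [0, 0, 0], "twist": 0}
    - {"fingers": 1, "linear": [0, 0, 0], "twist": 0}

```text
clock: 20.7
eef_pos: [446.7, -188.8, 38.3]
tool_rot: [3.141, 0.0, 1.653]
force: [0.1, 0.3, 0.1]
width: 85.7
gripper_force: 0.0
```

Emit:
drive_tool:
  motion:
    - {"fingers": 1, "linear": [0, 0, 0], "twist": 0}
    - {"fingers": 1, "linear": [0, 0, -0.015], "twist": 0}
    - {"fingers": 1, "linear": [0, 0, -0.03], "twist": 0}
    - {"fingers": 1, "linear": [0, 0, -0.035], "twist": 0}
    - {"fingers": 1, "linear": [0, 0, -0.035], "twist": 0}

```text
clock: 21.12
eef_pos: [445.9, -188.4, 154.2]
tool_rot: [-3.14, -0.001, 1.653]
force: [1.1, -0.6, 0.2]
width: 85.3
gripper_force: 0.0
```

Emit:
drive_tool:
  motion:
    - {"fingers": 1, "linear": [0, 0, -0.03], "twist": 0}
    - {"fingers": 1, "linear": [0.02, 0, -0.02], "twist": 0}
    - {"fingers": 1, "linear": [0.036, 0, 0], "twist": 0}
    - {"fingers": 1, "linear": [0.036, 0, 0], "twist": 0}
    - {"fingers": 1, "linear": [0.036, 0, 0], "twist": 0}

```text
clock: 21.53
eef_pos: [436.0, -60.3, 203.9]
tool_rot: [3.14, 0.0, 1.651]
force: [0.8, 0.2, -0.2]
width: 85.2
gripper_force: 0.0
```

Emit:
drive_tool:
  motion:
    - {"fingers": 1, "linear": [0.036, 0, 0], "twist": 0}
    - {"fingers": 1, "linear": [0.036, 0, 0], "twist": 0}
    - {"fingers": 1, "linear": [0.036, 0, 0], "twist": 0}
    - {"fingers": 1, "linear": [0.036, 0, 0], "twist": 0}
    - {"fingers": 1, "linear": [0.036, 0, 0], "twist": 0}

```text
clock: 21.95
eef_pos: [420.9, 119.7, 203.4]
tool_rot: [3.141, 0.0, 1.653]
force: [0.9, -0.3, 0.4]
width: 85.4
gripper_force: 0.0
```

Emit:
drive_tool:
  motion:
    - {"fingers": 1, "linear": [0.036, 0, 0], "twist": 0}
    - {"fingers": 1, "linear": [0.036, 0, 0], "twist": 0}
    - {"fingers": 1, "linear": [0.036, 0, 0], "twist": 0}
    - {"fingers": 1, "linear": [0.036, 0, 0], "twist": 0}
    - {"fingers": 1, "linear": [0.025, 0, 0], "twist": 0}

```text
clock: 22.37
eef_pos: [406.6, 290.5, 203.5]
tool_rot: [3.141, -0.002, 1.656]
force: [0.5, 0.5, -0.6]
width: 85.6
gripper_force: 0.0
```

Emit:
drive_tool:
  motion:
    - {"fingers": 1, "linear": [0.012, -0.002, 0], "twist": -0.1}
    - {"fingers": 1, "linear": [0, 0, 0], "twist": -0.12}
    - {"fingers": 1, "linear": [0, 0, 0], "twist": -0.12}
    - {"fingers": 1, "linear": [0, 0, 0], "twist": -0.12}
    - {"fingers": 1, "linear": [0, 0, 0], "twist": -0.12}

```text
clock: 22.78
eef_pos: [404.4, 298.3, 203.2]
tool_rot: [-3.141, 0.0, 2.239]
force: [-0.2, -0.8, 0.6]
width: 85.5
gripper_force: 0.0
```

Emit:
drive_tool:
  motion:
    - {"fingers": 1, "linear": [0, 0, 0], "twist": -0.12}
    - {"fingers": 1, "linear": [0, 0, 0], "twist": -0.12}
    - {"fingers": 1, "linear": [0, 0, 0], "twist": -0.12}
    - {"fingers": 1, "linear": [0, 0, 0], "twist": -0.12}
    - {"fingers": 1, "linear": [0, 0, 0], "twist": -0.08}

```text
clock: 23.2
eef_pos: [404.6, 298.1, 203.2]
tool_rot: [-3.141, -0.0, 2.798]
force: [-0.6, -0.5, 0.7]
width: 85.2
gripper_force: 0.0
```

```bash
python3 look.py 9 wrist
python3 - <<'E'
import pickle;from h import *
c=pickle.load(open("wrist_9.pkl","rb"));im=c["color"]
q=proj(c,[[404,303,102]])[0];b=blob(blue(im),q).reshape(-1,2);print(q,cv2.boundingRect(b),rect(plane(c,b,102)))
E
```

```text
23.25 [404.6 298.1 203.1] [-3.141 -0.     2.8  ] [-0.25  0.53 -0.65  1.94  0.43  0.82  0.1 ]
[327.21543088 232.16932098] (309, 207, 39, 42) (array([401.4, 304.5]), array([25.2, 28.4]), 69.77869415283203)
```

View pics/wrist_9.png

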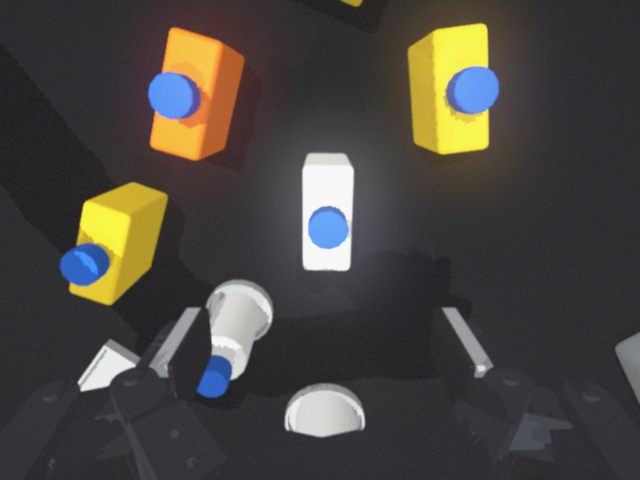

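The flat bottle's cap is at (328,228), its body is aligned with the fingers, and the neighbours are clear. I'll move 4 mm sideways, descend and grip.

Emit:
drive_tool:
  motion:
    - {"fingers": 0.85, "linear": [0.003, 0.004, 0.02], "twist": 0}
    - {"fingers": 0.85, "linear": [0, 0, 0.03], "twist": 0}
    - {"fingers": 0.85, "linear": [0, 0, 0.035], "twist": 0}
    - {"fingers": 0.85, "linear": [0, 0, 0.025], "twist": 0}
    - {"fingers": 0.85, "linear": [0, 0, 0.02], "twist": 0}

```text
clock: 23.67
eef_pos: [402.4, 302.2, 71.2]
tool_rot: [-3.139, -0.001, 2.791]
force: [-0.1, 0.3, 0.3]
width: 72.6
gripper_force: 0.0
```

Emit:
drive_tool:
  motion:
    - {"fingers": 0.85, "linear": [0, 0, 0.015], "twist": 0}
    - {"fingers": 0.85, "linear": [0, 0, 0.013], "twist": 0}
    - {"fingers": 0.85, "linear": [0, 0, 0.008], "twist": 0}
    - {"fingers": 0.85, "linear": [0, 0, 0], "twist": 0}
    - {"fingers": 0.7, "linear": [0, 0, 0], "twist": 0}

```text
clock: 24.08
eef_pos: [403.1, 303.2, 37.3]
tool_rot: [-3.141, -0.0, 2.792]
force: [0.5, -0.1, -0.4]
width: 62.3
gripper_force: 0.0
```

Emit:
drive_tool:
  motion:
    - {"fingers": 0.6, "linear": [0, 0, 0], "twist": 0}
    - {"fingers": 0.5, "linear": [0, 0, 0], "twist": 0}
    - {"fingers": 0.45, "linear": [0, 0, 0], "twist": 0}
    - {"fingers": 0.4, "linear": [0, 0, 0], "twist": 0}
    - {"fingers": 0.3, "linear": [0, 0, 0], "twist": 0}

```text
clock: 24.5
eef_pos: [403.6, 303.3, 38.2]
tool_rot: [3.141, 0.001, 2.792]
force: [-0.3, -0.8, 6.2]
width: 35.4
gripper_force: 59.9
```

Emit:
drive_tool:
  motion:
    - {"fingers": 0.15, "linear": [0, 0, 0], "twist": 0}
    - {"fingers": 0.15, "linear": [0, 0, 0], "twist": 0}
    - {"fingers": 0.15, "linear": [0, 0, 0], "twist": 0}
    - {"fingers": 0.15, "linear": [0, 0, 0], "twist": 0}

```text
clock: 24.83
eef_pos: [403.7, 303.3, 38.2]
tool_rot: [3.141, 0.001, 2.792]
force: [-0.8, -0.0, 6.2]
width: 35.1
gripper_force: 59.9
```

Emit:
drive_tool:
  motion:
    - {"fingers": 0.15, "linear": [0, 0, -0.01], "twist": 0}
    - {"fingers": 0.15, "linear": [0, 0, -0.025], "twist": 0}
    - {"fingers": 0.15, "linear": [0, 0, -0.03], "twist": 0}
    - {"fingers": 0.15, "linear": [0, 0, -0.03], "twist": 0}
    - {"fingers": 0.15, "linear": [0, 0, -0.025], "twist": 0}

```text
clock: 25.25
eef_pos: [402.9, 303.1, 159.5]
tool_rot: [3.141, -0.0, 2.793]
force: [1.2, 0.2, -2.0]
width: 35.4
gripper_force: 60.3
```

Emit:
drive_tool:
  motion:
    - {"fingers": 0.15, "linear": [0, 0, -0.012], "twist": 0.073}
    - {"fingers": 0.15, "linear": [0, 0, 0], "twist": 0.12}
    - {"fingers": 0.15, "linear": [0, 0, 0], "twist": 0.12}
    - {"fingers": 0.15, "linear": [0, 0, 0], "twist": 0.12}
    - {"fingers": 0.15, "linear": [0, 0, 0], "twist": 0.12}

```text
clock: 25.67
eef_pos: [402.8, 302.7, 169.9]
tool_rot: [-3.141, -0.0, 2.234]
force: [0.3, 0.6, -3.1]
width: 35.7
gripper_force: 60.3
```

Emit:
drive_tool:
  motion:
    - {"fingers": 0.15, "linear": [0, 0, 0], "twist": 0.12}
    - {"fingers": 0.15, "linear": [-0.015, -0.003, 0], "twist": 0}
    - {"fingers": 0.15, "linear": [-0.03, -0.005, 0], "twist": 0}
    - {"fingers": 0.15, "linear": [-0.035, -0.006, 0], "twist": 0}
    - {"fingers": 0.15, "linear": [-0.035, -0.006, 0], "twist": 0}

```text
clock: 26.08
eef_pos: [445.8, 193.9, 169.8]
tool_rot: [-3.141, -0.0, 2.122]
force: [0.7, 0.4, -2.2]
width: 35.6
gripper_force: 60.3
```

Emit:
drive_tool:
  motion:
    - {"fingers": 0.15, "linear": [-0.035, -0.006, 0], "twist": 0}
    - {"fingers": 0.15, "linear": [-0.035, -0.006, 0], "twist": 0}
    - {"fingers": 0.15, "linear": [-0.035, -0.006, 0], "twist": 0}
    - {"fingers": 0.15, "linear": [-0.035, -0.006, 0], "twist": 0}
    - {"fingers": 0.15, "linear": [-0.025, -0.004, 0], "twist": 0}

```text
clock: 26.5
eef_pos: [508.6, 35.3, 169.6]
tool_rot: [-3.14, 0.001, 2.117]
force: [0.4, 0.3, -1.9]
width: 35.4
gripper_force: 60.3
```

Emit:
drive_tool:
  motion:
    - {"fingers": 0.15, "linear": [-0.016, -0.002, 0], "twist": 0}
    - {"fingers": 0.15, "linear": [-0.009, -0.001, 0.01], "twist": 0}
    - {"fingers": 0.15, "linear": [-0.004, 0, 0.02], "twist": 0}
    - {"fingers": 0.15, "linear": [0, 0, 0.02], "twist": 0}
    - {"fingers": 0.15, "linear": [0, 0, 0.02], "twist": 0}

```text
clock: 26.92
eef_pos: [520.5, 13.4, 98.4]
tool_rot: [3.141, -0.001, 2.12]
force: [0.9, -0.5, -2.0]
width: 35.5
gripper_force: 60.4
```

Emit:
drive_tool:
  motion:
    - {"fingers": 0.15, "linear": [0, 0, 0.01], "twist": 0}
    - {"fingers": 0.15, "linear": [0, 0, 0.0], "twist": 0}
    - {"fingers": 0.15, "linear": [0, 0, 0], "twist": 0}

```text
clock: 27.17
eef_pos: [520.5, 13.8, 89.1]
tool_rot: [-3.141, -0.001, 2.121]
force: [-0.6, -0.0, -2.1]
width: 35.0
gripper_force: 60.4
```

```bash
python3 look.py 10 wrist
```

```text
27.2167 [521.2  13.7  89.8] [ 3.141 -0.     2.121] [ 0.16  0.68 -0.36  1.99  0.45  0.54  0.04]
```

View pics/wrist_10.png

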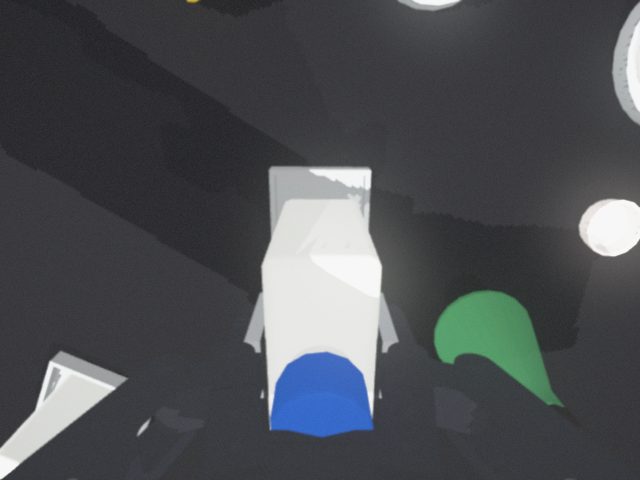

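The flat bottle lines up with its tray (320,215), and the flask on the right (485,330) is clear. Lowering.

Emit:
drive_tool:
  motion:
    - {"fingers": 0.15, "linear": [-0.001, 0, 0.01], "twist": 0}
    - {"fingers": 0.15, "linear": [0, 0, 0.014], "twist": 0}
    - {"fingers": 0.15, "linear": [0, 0, 0.01], "twist": 0}
    - {"fingers": 0.15, "linear": [0, 0, 0.005], "twist": 0}
    - {"fingers": 0.15, "linear": [0, 0, 0.003], "twist": 0}

```text
clock: 27.63
eef_pos: [521.2, 12.2, 46.7]
tool_rot: [-3.141, -0.0, 2.12]
force: [0.2, -0.1, -2.7]
width: 35.1
gripper_force: 60.4
```

Emit:
drive_tool:
  motion:
    - {"fingers": 0.15, "linear": [0, 0, 0.002], "twist": 0}
    - {"fingers": 0.15, "linear": [0, 0, 0.002], "twist": 0}
    - {"fingers": 0.15, "linear": [0, 0, 0.001], "twist": 0}
    - {"fingers": 0.15, "linear": [0, 0, 0], "twist": 0}
    - {"fingers": 0.15, "linear": [0, 0, 0], "twist": 0}

```text
clock: 28.05
eef_pos: [521.6, 12.1, 42.6]
tool_rot: [3.141, 0.0, 2.12]
force: [-0.0, 0.3, -2.5]
width: 35.3
gripper_force: 60.4
```

Emit:
drive_tool:
  motion:
    - {"fingers": 0.15, "linear": [0, 0, 0.001], "twist": 0}
    - {"fingers": 0.15, "linear": [0, 0, 0.001], "twist": 0}
    - {"fingers": 0.15, "linear": [0, 0, 0], "twist": 0}
    - {"fingers": 0.15, "linear": [0, 0, 0], "twist": 0}

```text
clock: 28.38
eef_pos: [521.7, 12.1, 41.2]
tool_rot: [3.141, 0.001, 2.12]
force: [-2.4, -1.0, 4.3]
width: 35.4
gripper_force: 61.3
```

Emit:
drive_tool:
  motion:
    - {"fingers": 0.45, "linear": [0, 0, 0], "twist": 0}
    - {"fingers": 0.52, "linear": [0, 0, 0], "twist": 0}
    - {"fingers": 0.7, "linear": [0, 0, 0], "twist": 0}
    - {"fingers": 0.85, "linear": [0, 0, 0], "twist": 0}
    - {"fingers": 0.85, "linear": [0, 0, 0], "twist": 0}

```text
clock: 28.8
eef_pos: [521.5, 12.1, 40.3]
tool_rot: [3.142, -0.0, 2.12]
force: [-0.4, -0.5, -0.1]
width: 72.2
gripper_force: 0.0
```

Emit:
drive_tool:
  motion:
    - {"fingers": 0.85, "linear": [0, 0, 0], "twist": 0}
    - {"fingers": 0.85, "linear": [0, 0, -0.015], "twist": 0}
    - {"fingers": 0.85, "linear": [0, 0, -0.03], "twist": 0}
    - {"fingers": 0.85, "linear": [0, 0, -0.035], "twist": 0}
    - {"fingers": 0.85, "linear": [0, 0, -0.035], "twist": 0}

```text
clock: 29.22
eef_pos: [520.6, 12.2, 156.1]
tool_rot: [-3.14, -0.001, 2.12]
force: [1.8, 0.3, -0.5]
width: 72.4
gripper_force: 0.0
```

Emit:
drive_tool:
  motion:
    - {"fingers": 0.85, "linear": [0, 0, -0.035], "twist": 0}
    - {"fingers": 0.85, "linear": [0, 0, -0.035], "twist": 0}
    - {"fingers": 0.85, "linear": [0, 0, -0.02], "twist": 0}
    - {"fingers": 0.85, "linear": [0, 0, -0.005], "twist": 0}
    - {"fingers": 0.85, "linear": [0, 0, 0], "twist": 0}

```text
clock: 29.63
eef_pos: [522.3, 12.0, 251.8]
tool_rot: [3.139, 0.002, 2.119]
force: [-0.1, -0.7, -0.8]
width: 72.5
gripper_force: 0.0
```

```bash
python3 look.py 11 scene top
python3 - <<'E'
import cv2
im=cv2.imread("pics/scene_11.png")
cv2.imwrite("pics/s11c.png",cv2.resize(im[130:390,140:500],None,fx=2.2,fy=2.2))
E
```

```text
29.7333 [520.6  11.8 249.3] [-3.14e+00 -1.00e-03  2.12e+00] [ 0.28  0.46 -0.51  1.84  0.28  0.91  0.19]
```

View pics/s11c.png

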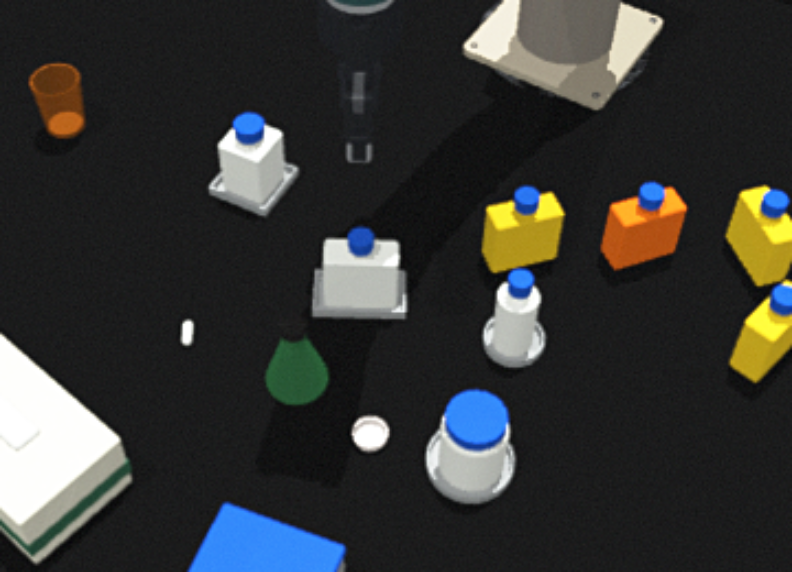

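All four stand upright in their matching trays: square (252,165), flat (360,275), slim (515,320) and jar (472,445). The flask (297,365) and beaker (60,100) haven't moved, so I'm handing in.

```bash
python3 -c "
from cell import ctrl;print(ctrl.finish_job())"
```

```text
the job is handed in; nothing more can be done
None
```

The jar and the three bottles stand upright in their matching trays, the flask and beaker were left where they were, and the job was handed in at about 30 s; no verdict came back.

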